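Snap the dust cap onto the open conduit spout of a cabinet gland plate

TASK

One of the three conduit spouts on the grey gland plate is still open. Take the loose cap that fits it (the larger of the two lying on the desk), set it squarely over the open spout, press it down until it clicks and keep pressing until its rim is fully home on the plate; finish while still pressing it down firmly with the gripper, without letting up. Leave the smaller cap, the screwdriver and the mouse where they are.

Things in the scene. Friction and masses are not known exactly. Their poses are not given: they have to be found in the camera images.
- cap: The larger loose dust cap: a round white plastic cup turned upside down, 57 mm in diameter over its fine vertical ribs, 30 mm tall, about 35 g, standing on the desk with its open side down. Origin: centre of the open rim (its lowest plane); z points up through the closed flat top, 30 mm above. Inside the rim is a rounded lip with a clear opening of 45 mm.
- spout: The one open conduit spout: upright white plastic tube fixed in the gland plate, 42 mm outer diameter, standing 24.5 mm above the plate's top face, top edge tapered to 35 mm. It has the right, middle or left place in a row of three, 95 mm apart; the other two carry fitted caps like the loose one, tops 30 mm above the plate. Origin: on the tube's axis at the plate's top face (desk + 30 mm); z up.
- spout_mouth (a point): Centre of the spout's mouth, 24.5 mm above the plate. Four sprung bumps round the spout's foot, 8 mm above the plate, stand out to 49 mm diameter. They meet the cap's lip when its rim is 10 mm above the plate; the push rises to about 8 to 13 N, then the cap clicks (rim about 5 mm up): the bumps let go and draw it down until the rim lands on the plate, cap origin at spout origin. Any cap yaw fits.
- gland_plate: Fixed grey folded steel plate, 130 mm (its x) by 320 mm (its y, along the row of spouts), its flat top face 30 mm above the desk; small screw heads, 3 mm high, along its two long edges. It may stand turned. Origin: centre of its underside, on the desk. The cap's rim comes to rest on its top face; a firm push is 5 N or more between them.
- small_cap: The smaller loose cap, for another size of conduit: same shape, 40 mm in diameter, 24 mm tall. To be left alone. Origin: centre of its rim.
- screwdriver: Screwdriver, 200 mm long with black handle, lying beyond the plate. To be left alone. Origin: middle of its length, on the desk.
- mouse: Black computer mouse, 110 x 60 x 36 mm, on the desk to the right. To be left alone. Origin: centre of its underside.
Mind the look-alikes: they are no part of the job. Leave any purple or turquoise look-alike of the cap alone.

How it is judged:
On the way, in this order (a step that is already met when the one before it is completed fails the run):
1. the larger cap is lifted off the desk (height (world z) of cap above 0.045 m), for 0.1 s.
2. the cap is pressed over the snap bumps of the open spout (it has clicked) (horizontal distance between cap and spout below 0.004 m and z of cap in the frame of spout below 0.003 m), for 0.1 s.
At the end, for the whole second after the job is handed in: The cap is over the open spout (within 4 mm of its axis), upright within 0.06 rad, its rim within 2 mm of the plate, at rest, and through the last second the gripper keeps pressing it onto the plate with more than 5 N (horizontal distance between cap and spout below 0.004 m and z of cap in the frame of spout below 0.002 m and angle between cap's own z axis and vertical below 0.06 rad and linear speed of cap below 0.02 m/s and contact force between cap and gland_plate above 5 N); the arm keeps its last pose, push and grip.
It fails at once if the smaller cap is moved by more than 15 mm (distance of small_cap from where it was at the start of the episode above 0.015 m).
It fails at once if the screwdriver is moved by more than 15 mm (distance of screwdriver from where it was at the start of the episode above 0.015 m).
It fails at once if the mouse is moved by more than 15 mm (distance of mouse from where it was at the start of the episode above 0.015 m).
It also fails if it takes over 48 s, if anything falls off the work surface, if the arm or the gripper's body presses on something with over 40 N, if the wrist force passes 120 N, or if a joint passes its speed limit or range.

ROBOT

A 7-joint arm with a two-finger parallel gripper is mounted at the origin on the work surface. World frame = base frame: x ahead of the robot, y to its left, z up, the work surface at z = 0. Lengths are in m, angles in rad, forces in N, time in s.
With the tool pointing down it reaches from about 0.4 to 0.875 m from the base axis. Payload 19.3 kg.
Tool frame: the origin (TCP) lies midway between the tips of the shut fingers; the grasp point (between the pads) lies 19 mm behind it; x points along the fingers, y is the direction in which the jaws open and shut, and the axes are right-handed (so a half turn about x gives the same grasp; the last joint's range is limited). The gripper opens to 85 mm and grips with 20 to 120 N. Pads are 22 mm wide; open, the fingers measure 114 mm over their backs; the gripper's body (76 mm by 85 mm) begins 54 mm behind the grasp point. The pads swing forward as they close: fully open they stand 13 mm farther back than shut.
Start: joints at [-1.21, 0.521, -0.036, 1.599, 0.021, 1.021, -0.113], TCP at [0.261, 0.568, 0.201] pointing down, gripper open.
Joint ranges: [-2.91, 2.91], [-0.3, 2.13], [-1.5, 1.42], [0.17, 2.43], [-1.26, 4.41], [0.16, 1.93], [-2.52, 2.52]. Speed limits (rad/s): [1.89, 1.89, 2.39, 2.39, 3.01, 3.01, 3.01].

INTERFACE

Orientations are given as [roll, pitch, yaw] about the fixed x, y, z axes, in that order (R = Rz(yaw) Ry(pitch) Rx(roll)).
In Python, from workcell import telemetry, vision, workorder gives the robot as it stands. The module is installed in compiled form; this text tells all that it offers.
- The arm moves only by the tool play_rows, never from a script. Its argument "deltas" is a list of rows, each a list of 7 numbers: the shift along the world's x, y, z in mm, then the turn, a rotation vector about the world's x, y, z in degrees, then the finger opening in mm, from 0 to 85.4. In form: [[x, y, z, wx, wy, wz, jaw], ...]. A call has 1 to 8 rows; each row shifts and turns the commanded pose from where the row before left it; what a row does not reach is not made up. A row lasts 1/8 s, in which the tool goes at most 62.5 mm and 10.7 degrees, less where a joint would pass 70% of its speed; a pose out of reach is approached as far as the arm can. A call with a gripper value outside its range is refused whole. The fingers move at their own pace and stop on an object; "grip_force" is the grip in N (left out, the last holds). Time passes only in rows, so rows that do not move let the fingers close. It gives the time, the measured TCP pose, the force and the opening at its end, in the units of the state.
- telemetry.observe(): the state, without advancing time (a new reading comes with each control period).
- vision.grab_frame(name): name is "scene" or "top" or "wrist"; returns the picture (480x640x3 uint8, red, green, blue); there is no depth.
- vision.camera_info(name): a dict with "mtx" (3x3 intrinsics, pixels), "k1" (the pictures are not rectified: a ray, as slopes to the right and down, at radius r is drawn at 1 + k1 r^2 times it, then the intrinsics apply), "rvec" (rotation vector, rad) and "tvec" (3), from world to camera coordinates, as OpenCV has them. Camera axes: x right, y down, z forward; pixel columns grow to the right and rows downward; lengths in m; the calibration is good to about 2 mm. A picture is of the moment at which its call begins: read the wrist's pose just before it. camera_info takes no time and is no camera call; for the wrist camera it gives the pose at the moment of the call.
- workorder.job_done(): hands the job in, once; it reports no verdict.
The state is a dict: "clock": time; "qpos": joint angles; "qd": joint speeds; "joint_efforts": joint torques, N m; "position": TCP position; "tool_rot": TCP orientation; "force": force on the tool from outside, world axes, zero at the start; "moment": the same for the moment, N m; "grip_width": finger opening in m.
Only numpy, scipy, OpenCV 4.12 (cv2) and the standard library are available. Lean on these libraries where they do the work, as an engineer would, in place of code of your own. Each camera call takes 0.05 s, during which the arm holds its last target. There are 200 camera calls.

## Working session

There is one attempt and no reset: what is moved stays moved. The work goes in short steps, Python scripts to look and compute and a tool call to move; the robot and the scene stay as the last step left them, time stands still between calls to the robot, and variables do not carry over. Pictures are saved under pics/ and viewed, about 8 in all and at most 12, crops included, and the job is handed in when it is done.

Besides the shell and the picture viewer there is one more tool, called after "Request:" in YAML: its name, and indented under it one key for each argument. play_rows: Moves the arm, as the interface text tells. Its arguments: {"type":"object","properties":{"deltas":{"type":"array","items":{"type":"array","items":{"type":"number"}}},"grip_force":{"type":"number"}},"required":["deltas"]}

```bash
mkdir -p pics; cat > h.py <<'E'
import numpy as np, cv2
from workcell import telemetry, vision, workorder
def save(n,f):
    cv2.imwrite(f'pics/{f}.png', vision_cache[n][...,::-1])
vision_cache={}
def grab(n):
    info=vision.camera_info(n); im=vision.grab_frame(n); vision_cache[n]=im
    return im,info
def ray(info,uv):
    K=np.array(info['mtx']);k=info['k1']
    p=cv2.undistortPoints(np.array(uv,float).reshape(-1,1,2),K,np.array([k,0,0,0.])).reshape(-1,2)
    R=cv2.Rodrigues(np.array(info['rvec'],float))[0];t=np.array(info['tvec'],float).ravel()
    d=np.c_[p,np.ones(len(p))]@R
    return -R.T@t,d
def onplane(info,uv,z):
    c,d=ray(info,uv); return c+d*((z-c[2])/d[:,2])[:,None]
E
python3 - <<'E'
from h import *
for n in ('scene','top','wrist'):
    im,i=grab(n); c,_=ray(i,[[320,240]]); print(n,c.round(3),np.array(i['mtx'])[0,0],i['k1'])
a=np.vstack([vision_cache['scene'],vision_cache['top']]);
for n in vision_cache: save(n,n+'0')
cv2.imwrite('pics/all.png',cv2.resize(np.hstack([vision_cache['scene'],vision_cache['wrist']]),(800,300))[...,::-1])
print(telemetry.observe())
E
```

```text
scene [ 1.12  -0.053  0.956] 571.6853883040898 -0.15217587312514994
top [ 0.492 -0.108  0.947] 511.9006825074117 -0.07375402335756817
wrist [0.192 0.599 0.372] 409.1950980258446 -0.07714983089965002
{'clock': 0.15, 'qpos': array([-1.21019629,  0.52188257, -0.03628126,  1.59985006,  0.02119627,
        1.02107985, -0.11281148]), 'qd': array([-0.00112178, -0.00028133,  0.00041646, -0.00144596, -0.00131463,
       -0.0022426 , -0.00038106]), 'joint_efforts': array([ 1.27317813e-03, -9.27380276e+01,  1.98016405e+00, -3.70048320e+01,
        1.79219618e-02,  6.29465081e-03, -7.70662518e-05]), 'position': array([0.26094107, 0.56763509, 0.20106472]), 'tool_rot': array([-1.48174743,  1.5699611 , -1.91261373]), 'force': array([ 0.56052055,  0.6137341 , -0.51717789]), 'moment': array([-0.02245805, -0.00615488, -0.03318617]), 'grip_width': 0.08542103785192184}
```

View pics/top0.png

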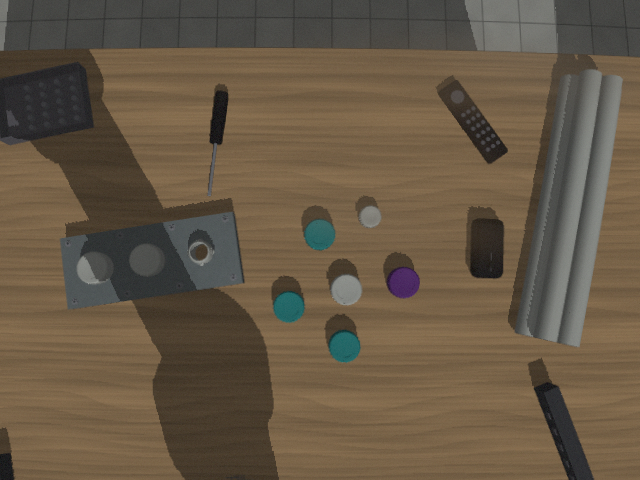

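View pics/all.png

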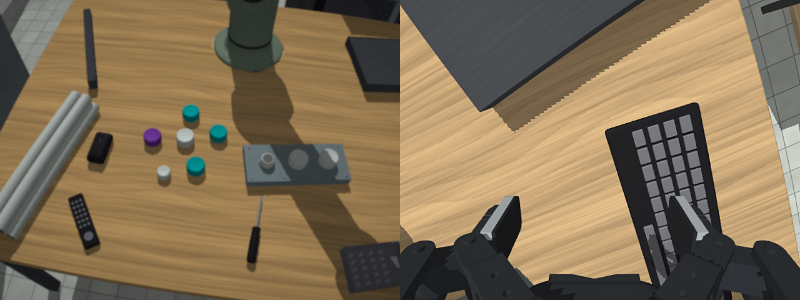

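Top view: candidate caps are white large (346,290), white small (370,216), turquoise (319,235), (289,307), (344,346) and purple (404,283). The one meant is the white at (346,290), which is white and larger than the one at (370,216). The open spout is at (201,252), the right place in the row. I'll measure them and confirm with an enlarged crop.

```bash
python3 - <<'E'
from h import *
im=cv2.imread('pics/top0.png')[...,::-1]; i=vision.camera_info('top')
hsv=cv2.cvtColor(im,cv2.COLOR_RGB2HSV)
def blobs(m,name,z,amin=150,amax=4000,roi=None):
    m=m.astype(np.uint8)
    m=cv2.morphologyEx(m,cv2.MORPH_OPEN,np.ones((3,3)))
    for c in cv2.findContours(m,cv2.RETR_EXTERNAL,cv2.CHAIN_APPROX_NONE)[0]:
        a=cv2.contourArea(c)
        if amin<a<amax:
            (u,v),r=cv2.minEnclosingCircle(c)
            if not(40<u<510 and 60<v<390): continue
            e=cv2.fitEllipse(c)
            print(name,np.round((u,v,r),1),np.round(e[0],1),np.round(e[1],1),onplane(i,[e[0]],z).round(4)[0])
H,S,V=hsv[...,0],hsv[...,1],hsv[...,2]
blobs((S<60)&(V>125),'white',.03)
blobs((H>80)&(H<100)&(S>120)&(V>70),'turq',.03)
blobs((H>120)&(H<160)&(S>90),'purp',.03)
a=cv2.resize(im[190:360,270:430],None,fx=3,fy=3,interpolation=cv2.INTER_CUBIC)
b=cv2.resize(im[205:315,55:250],None,fx=2,fy=2,interpolation=cv2.INTER_CUBIC)
out=np.zeros((600,880,3),np.uint8); out[:510,:480]=a; out[:220,490:880]=b
cv2.imwrite('pics/crop1.png',out[:510,:880][...,::-1][:, :880][:, ::1] if 0 else cv2.resize(out[:510],(800,464))[...,::-1])
E
```

```text
white [346.2 290.1  15. ] [346.2 289.9] [28.4 28.7] [ 0.482  -0.1754  0.03  ]
white [ 89.  270.   14.4] [ 85.5 271.2] [13.7 27.6] [0.5128 0.295  0.03  ]
white [370.5 216.4  10. ] [370.5 216.1] [17. 19.] [ 0.615  -0.2196  0.03  ]
turq [344.5 346.5  15.2] [344.4 346.4] [29.2 29.6] [ 0.3821 -0.172   0.03  ]
turq [288.5 306.4  15.2] [288.4 306.5] [28.9 29.5] [ 0.4523 -0.0725  0.03  ]
turq [319.  235.5  14.7] [318.6 237.1] [22.  29.8] [ 0.5764 -0.1257  0.03  ]
purp [402.8 282.   16. ] [402.9 282. ] [29.8 31.2] [ 0.4962 -0.2772  0.03  ]
```

View pics/crop1.png

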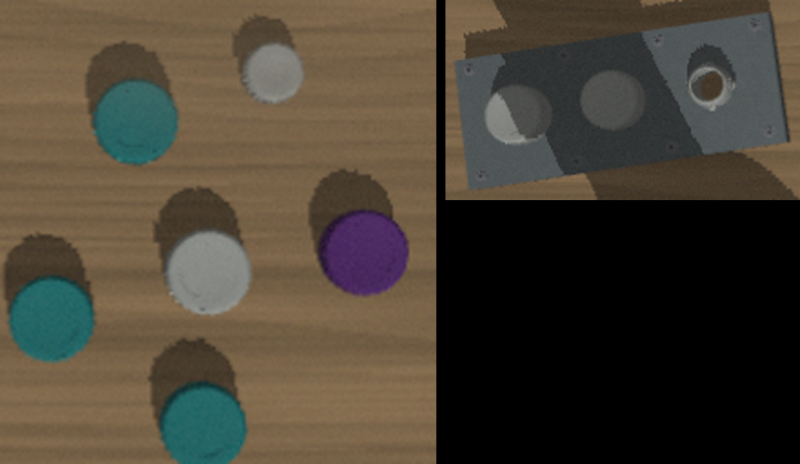

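White at (346,290) is confirmed as the large cap; the white at (370,216) is clearly smaller. The right-hand spout shows an open bore. Next: tool axes, the spout estimate from two views, and the needed yaw.

```bash
python3 - <<'E'
from h import *
from scipy.spatial.transform import Rotation as Ro
s=telemetry.observe(); R=Ro.from_euler('xyz',s['tool_rot']).as_matrix(); print('tool axes cols\n',R.round(3))
i=vision.camera_info('wrist'); Rc=cv2.Rodrigues(np.array(i['rvec'],float))[0]; c,_=ray(i,[[320,240]])
print('cam in tool',(R.T@(c-s['position'])).round(4),'fwd',(R.T@Rc[2]).round(3),'right',(R.T@Rc[0]).round(3))
for n in('top','scene'):
    im=cv2.imread(f'pics/{n}0.png')[...,::-1]; i=vision.camera_info(n)
    hsv=cv2.cvtColor(im,cv2.COLOR_RGB2HSV);H,S,V=cv2.split(hsv)
    # predicted spout spot
    P=np.array([[0.535,0.093,0.0545]]) if n=='top' else P
    K=np.array(i['mtx']);d=np.array([i['k1'],0,0,0.])
    if n=='top': uv=np.array([[201,252.]])
    else: uv=cv2.projectPoints(P,np.array(i['rvec'],float),np.array(i['tvec'],float),K,d)[0].reshape(-1,2)
    u,v=uv[0].astype(int); x0,y0=u-22,v-22
    sub=(S[y0:y0+44,x0:x0+44]<70)&(V[y0:y0+44,x0:x0+44]>140)
    cs=cv2.findContours(sub.astype(np.uint8),cv2.RETR_EXTERNAL,cv2.CHAIN_APPROX_NONE)[0]
    cc=max(cs,key=cv2.contourArea); e=cv2.fitEllipse(cv2.convexHull(cc)); ce=np.array(e[0])+[x0,y0]
    print(n,uv[0],ce.round(1),np.round(e[1],1),onplane(i,[ce],.05).round(4))
    if n=='top': P=onplane(i,[ce],.05)
    cv2.imwrite(f'pics/sp_{n}.png',cv2.resize(im[y0:y0+44,x0:x0+44],(390,390),interpolation=0)[...,::-1])
    if n=='scene':
        m=((S<60)&(V>125)).astype(np.uint8); 
        uvc=cv2.projectPoints(np.array([[.482,-.175,.03]]),np.array(i['rvec'],float),np.array(i['tvec'],float),K,d)[0].ravel(); print('cap pred in scene',uvc)
        for c in cv2.findContours(m,cv2.RETR_EXTERNAL,cv2.CHAIN_APPROX_NONE)[0]:
            if 60<cv2.contourArea(c)<900: 
                e=cv2.fitEllipse(c)
                if np.hypot(*(np.array(e[0])-uvc))<40: print(np.round(e[0],1),np.round(e[1],1),cv2.boundingRect(c),onplane(i,[e[0]],.02).round(4))
# plate corners top view
i=vision.camera_info('top');p=onplane(i,[[63,239],[236,213],[243,282],[69,307]],.03);print(p.round(3), np.linalg.norm(np.diff(p,axis=0),axis=1))
cv2.imwrite('pics/sp.png',np.hstack([cv2.imread('pics/sp_top.png'),cv2.imread('pics/sp_scene.png')]))
E
```

```text
tool axes cols
 [[-0.     0.418  0.909]
 [-0.001  0.909 -0.418]
 [-1.    -0.001  0.   ]]
cam in tool [-0.1712 -0.0004 -0.0758] fwd [ 0.954 -0.     0.301] right [0.    1.    0.001]
top [201. 252.] [200.6 261. ] [1.6 6.9] [[0.5316 0.0815 0.05  ]]
scene [426.32273042 247.1697833 ] [421.3 248.2] [3.5 8.9] [[0.5352 0.0721 0.05  ]]
cap pred in scene [295.77657035 216.13065519]
[295.8 215.9] [21.9 27.6] (282, 205, 29, 23) [[ 0.4745 -0.1763  0.02  ]]
[[0.571 0.339 0.03 ]
 [0.62  0.024 0.03 ]
 [0.495 0.009 0.03 ]
 [0.448 0.323 0.03 ]] [0.31964021 0.12497421 0.31772674]
```

View pics/sp.png

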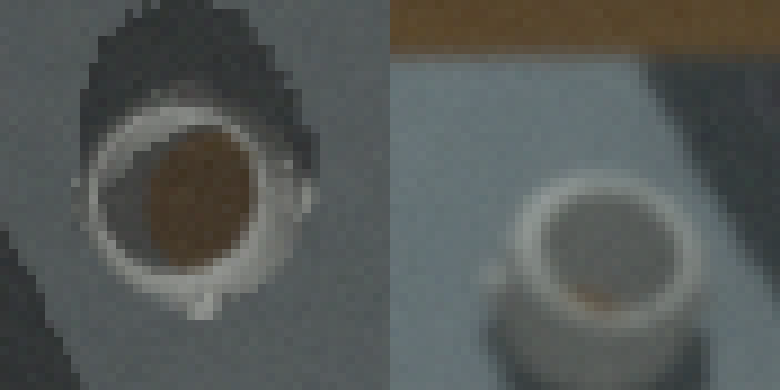

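Two-view ring centres, by eye from the crop: top (199.0,251.4), scene (428.3,252.7). I'll triangulate these while moving over the plate at a raised height.

```bash
python3 - <<'E'
from h import *
A=[];b=[]
for n,uv in(('top',[199.0,251.2]),('scene',[428.3,252.7])):
    i=vision.camera_info(n); print(n,onplane(i,[uv],.0545).round(4))
    c,d=ray(i,[uv]); d=d[0]/np.linalg.norm(d[0]); M=np.eye(3)-np.outer(d,d); A.append(M);b.append(M@c)
print(np.linalg.lstsq(np.vstack(A),np.hstack(b),rcond=None)[0].round(4))
E
```

```text
top [[0.5486 0.0837 0.0545]]
scene [[0.5462 0.0849 0.0545]]
[0.5483 0.0837 0.0575]
```

Request:
play_rows:
  deltas:
    - [0,0,30,0,0,0,85]
    - [18,-30,30,0,0,-6,85]
    - [18,-30,20,0,0,-6,85]
    - [18,-30,0,0,0,-6,85]
    - [18,-31,0,0,0,-6,85]
    - [18,-31,0,0,0,-6,85]
    - [18,-31,0,0,0,-6,85]
    - [18,-31,0,0,0,-6,85]

```text
clock: 1.15
position: [0.3881, 0.352, 0.2815]
tool_rot: [-1.175, 1.571, -2.345]
force: [1.4, 1.0, 0.0]
grip_width: 0.0853
```

Request:
play_rows:
  deltas:
    - [18,-31,0,0,0,-6,85]
    - [18,-31,0,0,0,-6,85]
    - [18,-31,0,0,0,-6,85]
    - [18,-31,0,0,0,-6,85]
    - [18,-31,0,0,0,-6,85]
    - [18,-31,-20,0,0,-6,85]
    - [18,-31,-30,0,0,-6,85]
    - [18,-31,-30,0,0,-6,85]

```text
clock: 2.15
position: [0.5318, 0.1037, 0.2008]
tool_rot: [1.996, 1.57, -0.013]
force: [0.3, -0.2, 0.6]
grip_width: 0.0851
```

Request:
play_rows:
  deltas:
    - [12,-28,-20,0,0,-4,85]
    - [0,0,0,0,0,0,85]
    - [0,0,0,0,0,0,85]
    - [0,0,0,0,0,0,85]

```text
clock: 2.65
position: [0.5431, 0.0785, 0.1821]
tool_rot: [2.805, 1.57, 0.735]
force: [-1.1, -0.5, 0.1]
grip_width: 0.0849
```

```bash
python3 - <<'E'
from h import *
im,i=grab('wrist'); save('wrist','w1'); import json
json.dump({k:np.array(v).tolist() for k,v in i.items()},open('w1.json','w'))
K=np.array(i['mtx']);d=np.array([i['k1'],0,0,0.])
print(cv2.projectPoints(np.array([[.548,.0838,.0545],[.548,.0838,.03]]),np.array(i['rvec']),np.array(i['tvec']),K,d)[0].reshape(-1,2))
E
```

```text
[[311.36837286 209.07695015]
 [311.29892928 202.17182601]]
```

View pics/w1.png

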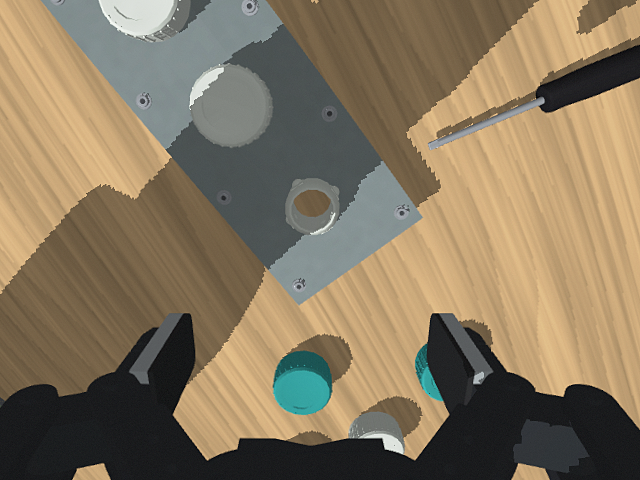

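```bash
python3 - <<'E'
import cv2
im=cv2.imread('pics/w1.png')[165:245,270:355]
l=cv2.createCLAHE(3,(2,2)); y=cv2.cvtColor(im,cv2.COLOR_BGR2LAB); y[...,0]=l.apply(y[...,0])
cv2.imwrite('pics/w1c.png',cv2.resize(cv2.cvtColor(y,cv2.COLOR_LAB2BGR),None,fx=7,fy=7,interpolation=cv2.INTER_CUBIC))
E
```

```text
(no output)
```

View pics/w1c.png

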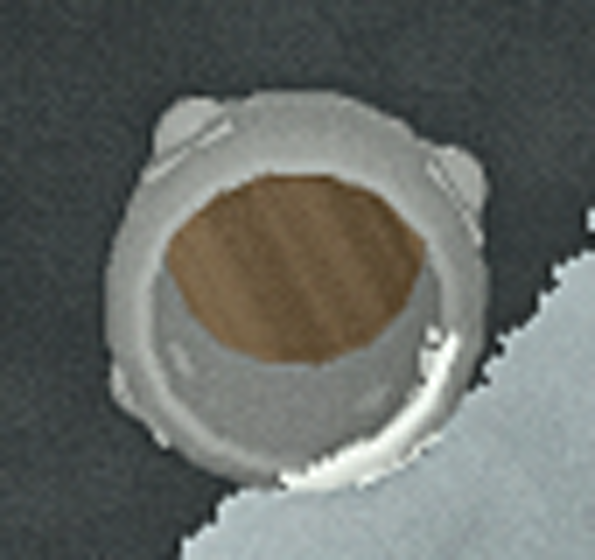

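The mouth ring is centred at about (311.9,209.6), against (311.4,209.1) predicted from the top and scene views, so they agree to about 0.5 mm. Now over the cap.

Request:
play_rows:
  deltas:
    - [-6,-25,0,0,0,-2,85]
    - [-6,-32,0,0,0,-2,85]
    - [-7,-32,0,0,0,-2,85]
    - [-7,-32,0,0,0,0,85]
    - [-9,-33,0,0,0,0,85]
    - [-9,-33,0,0,0,0,85]
    - [-9,-33,0,0,0,0,85]
    - [-8,-33,-20,0,0,0,85]

```text
clock: 3.7
position: [0.482, -0.1767, 0.1625]
tool_rot: [2.092, 1.568, -0.085]
force: [1.2, 0.3, -0.3]
grip_width: 0.0846
```

Request:
play_rows:
  deltas:
    - [0,0,-20,0,0,0,85]
    - [0,0,0,0,0,0,85]
    - [0,0,0,0,0,0,85]

```text
clock: 4.08
position: [0.4822, -0.1751, 0.1423]
tool_rot: [2.152, 1.57, -0.024]
force: [0.6, -0.3, 0.1]
grip_width: 0.0849
```

```bash
python3 - <<'E'
from h import *
import json
from scipy.spatial.transform import Rotation as Ro
i1=json.load(open('w1.json')); print('spout wrist',onplane(i1,[[311.9,209.6]],.0545).round(4))
s=telemetry.observe(); im,i=grab('wrist'); save('wrist','w2')
print(s['position'].round(4)); R=Ro.from_euler('xyz',s['tool_rot']).as_matrix(); print(R.round(3))
K=np.array(i['mtx']);d=np.array([i['k1'],0,0,0.])
uv=cv2.projectPoints(np.array([[.482,-.1754,.03]]),np.array(i['rvec']),np.array(i['tvec']),K,d)[0].ravel();print('pred',uv)
H,S,V=cv2.split(cv2.cvtColor(im,cv2.COLOR_RGB2HSV))
m=((S<40)&(V>130)).astype(np.uint8)
for c in cv2.findContours(m,cv2.RETR_EXTERNAL,cv2.CHAIN_APPROX_NONE)[0]:
    if cv2.contourArea(c)>600: e=cv2.fitEllipse(c); print(np.round(e[0],1),np.round(e[1],1),onplane(i,[e[0]],.03).round(4),cv2.boundingRect(c))
E
```

```text
spout wrist [[0.5482 0.0833 0.0545]]
[ 0.4822 -0.1751  0.1423]
[[ 0.001  0.822 -0.569]
 [-0.    -0.569 -0.822]
 [-1.     0.001 -0.   ]]
pred [308.79693777 223.96034639]
[310.1 224.1] [70.4 75.2] [[ 0.4827 -0.176   0.03  ]] (272, 188, 76, 73)
[493.3 170.4] [50.8 61.9] [[ 0.6107 -0.217   0.03  ]] (461, 143, 63, 55)
```

View pics/w2.png

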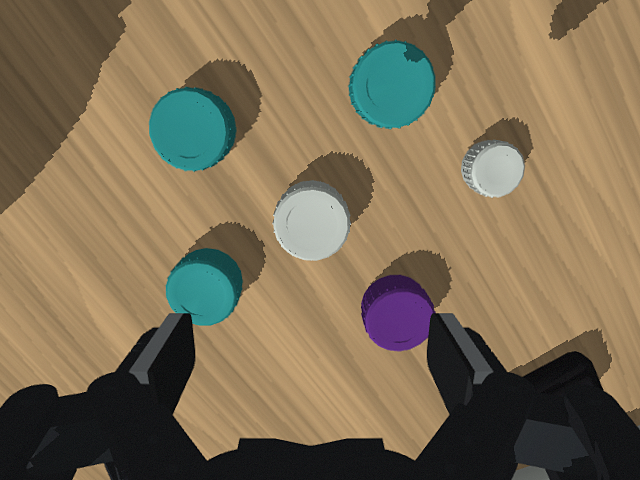

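The cap shows at (311,224) px, about (0.483,-0.176), under the gripper, and the fingers clear the turquoise and purple neighbours. Descending and gripping.

Request:
play_rows:
  deltas:
    - [1,-1,-30,0,0,0,85]
    - [0,0,-30,0,0,0,85]
    - [0,0,-30,0,0,0,85]
    - [0,0,-20,0,0,0,85]
    - [0,0,-15,0,0,0,85]
    - [0,0,-8,0,0,0,85]
    - [0,0,-5,0,0,0,85]
    - [0,0,0,0,0,0,85]

```text
clock: 5.12
position: [0.4831, -0.1762, 0.0037]
tool_rot: [2.091, 1.571, -0.086]
force: [0.3, 0.4, 0.2]
grip_width: 0.0847
```

Request:
play_rows:
  deltas:
    - [0,0,0,0,0,0,70]
    - [0,0,0,0,0,0,62]
    - [0,0,0,0,0,0,54]
    - [0,0,0,0,0,0,50]
    - [0,0,0,0,0,0,45]
    - [0,0,0,0,0,0,40]
    - [0,0,0,0,0,0,40]
    - [0,0,0,0,0,0,40]
  grip_force: 60

```text
clock: 6.12
position: [0.483, -0.1761, 0.0035]
tool_rot: [-1.317, 1.571, 2.79]
force: [0.3, 0.2, -0.0]
grip_width: 0.0402
```

Opening reads 40 mm with a 57 mm cap, so the cap isn't in the grip as expected. Looking.

```bash
python3 - <<'E'
from h import *
a,_=grab('wrist'); b,i=grab('top'); c,_=grab('scene')
bb=cv2.resize(b[190:370,260:430],(400,424)); cc=cv2.resize(c[150:330,200:400],(400,360))
o=np.zeros((600,800,3),np.uint8); o[:300,:400]=cv2.resize(a,(400,300)); o[:424,400:]=bb; o[300:600,:400]=cc[:300]
cv2.imwrite('pics/chk.png',o[...,::-1]); print(telemetry.observe()['grip_width'])
E
```

```text
0.03992840240726705
```

View pics/chk.png

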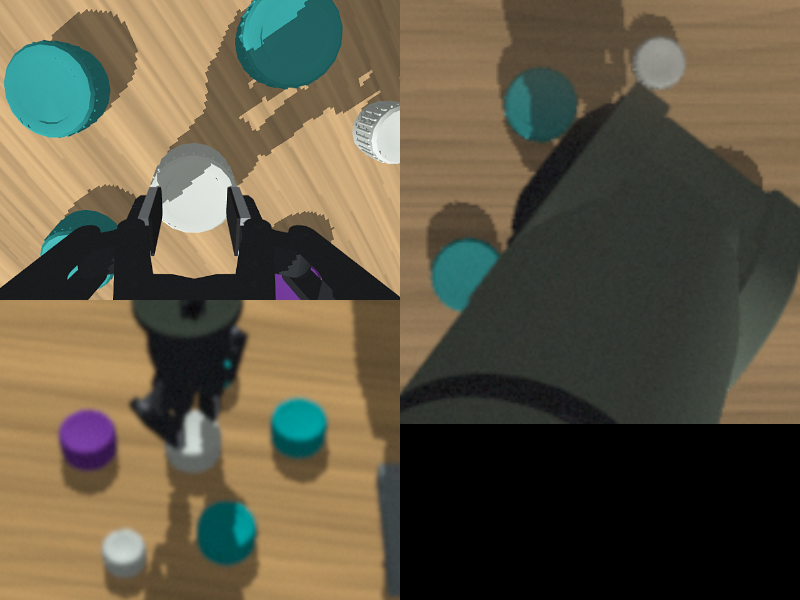

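Request:
play_rows:
  deltas:
    - [0,0,0,0,0,0,60]
    - [0,0,0,0,0,0,75]
    - [0,0,0,0,0,0,85]
    - [0,0,0,0,0,0,85]
    - [0,0,0,0,0,0,85]

```text
clock: 6.9
position: [0.483, -0.1761, 0.0035]
tool_rot: [-0.836, 1.571, -3.012]
force: [0.4, 0.6, 0.6]
grip_width: 0.0849
```

```bash
python3 - <<'E'
from h import *
s=telemetry.observe(); im,i=grab('wrist'); save('wrist','w4'); print(s['position'].round(4),s['grip_width'])
H,S,V=cv2.split(cv2.cvtColor(im,cv2.COLOR_RGB2HSV))
old=cv2.imread('pics/chk.png')
K=np.array(i['mtx']);d=np.array([i['k1'],0,0,0.])
pr=lambda P:cv2.projectPoints(np.array(P,float),np.array(i['rvec']),np.array(i['tvec']),K,d)[0].reshape(-1,2).round(0)
p=s['position']; print('tcp,cap top if centred',pr([p,[p[0],p[1],.03]]))
for x0,y0 in((.4831,-.1762),(.4945,-.1598)):
    t=np.linspace(0,2*np.pi,200); P=np.c_[x0+.0285*np.cos(t),y0+.0285*np.sin(t),np.full(200,.03)]
    q=pr(P); print('top circle bbox',q.min(0),q.max(0))
m=((S<45)&(V>90)).astype(np.uint8)
for c in cv2.findContours(m,cv2.RETR_EXTERNAL,cv2.CHAIN_APPROX_NONE)[0]:
    if cv2.contourArea(c)>600: e=cv2.fitEllipse(c); print(np.round(e[0],1),np.round(e[1],1),onplane(i,[e[0]],.03).round(4),cv2.boundingRect(c))
o=np.zeros((480,800,3),np.uint8); o[:,:640]=im
cv2.imwrite('pics/w4v.png',im[...,::-1])
E
```

```text
[ 0.483  -0.1761  0.0035] 0.0848773223516105
tcp,cap top if centred [[308. 288.]
 [308. 315.]]
top circle bbox [236. 247.] [380. 376.]
top circle bbox [233. 194.] [383. 334.]
[309.2 301.6] [137.3 142.9] [[ 0.487  -0.1715  0.03  ]] (239, 229, 141, 144)
[607.  210.3] [ 79.9 105.8] [[ 0.6008 -0.2055  0.03  ]] (564, 161, 76, 102)
```

View pics/w4v.png

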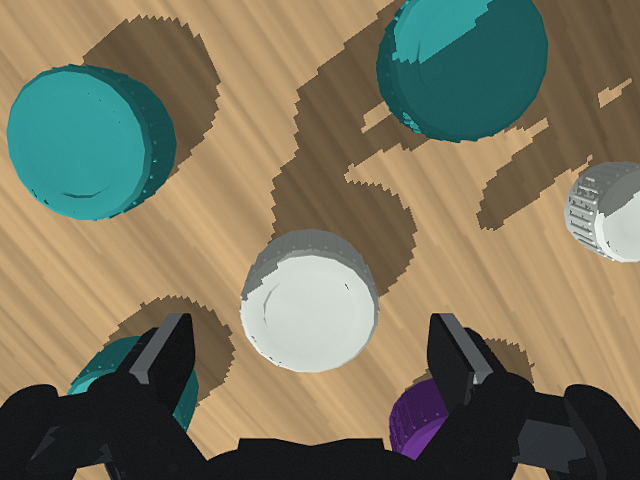

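The cap has not moved: its top circle is at (309,302) and it is centred under the TCP. The finger tips (u≈190 and 430, ending at v≈315) work out to about 40 mm behind the reported TCP. So they closed freely above the cap top. I'll lower by 20 mm, which is safe by that same fact, and probe by closing.

Request:
play_rows:
  deltas:
    - [0,0,-5,0,0,0,85]
    - [0,0,-5,0,0,0,85]
    - [0,0,-5,0,0,0,85]
    - [0,0,-5,0,0,0,85]
    - [0,0,0,0,0,0,85]

```text
clock: 7.58
position: [0.4828, -0.1761, -0.0169]
tool_rot: [-1.18, 1.57, 2.927]
force: [0.7, -0.2, -0.6]
grip_width: 0.0853
```

Request:
play_rows:
  deltas:
    - [0,0,0,0,0,0,70]
    - [0,0,0,0,0,0,62]
    - [0,0,0,0,0,0,56]
    - [0,0,0,0,0,0,52]
    - [0,0,0,0,0,0,52]
    - [0,0,0,0,0,0,52]
  grip_force: 20

```text
clock: 8.32
position: [0.4832, -0.1762, -0.0162]
tool_rot: [2.098, 1.57, -0.078]
force: [-0.2, -0.2, 6.0]
grip_width: 0.0558
```

Request:
play_rows:
  deltas:
    - [0,0,0,0,0,0,70]
    - [0,0,4,0,0,0,75]
    - [0,0,0,0,0,0,75]
    - [0,0,0,0,0,0,62]
    - [0,0,0,0,0,0,56]
    - [0,0,0,0,0,0,52]
    - [0,0,0,0,0,0,52]
    - [0,0,0,0,0,0,52]

```text
clock: 9.32
position: [0.483, -0.1761, -0.0124]
tool_rot: [-2.498, 1.571, 1.609]
force: [-0.8, -0.4, 5.5]
grip_width: 0.0552
```

It stops at 55–56 mm at both heights, so the pads hold the cap's side, and the 6 N is the closing swing pushing it onto the desk. I'll take a deeper grip, lowering carefully while watching force.

Request:
play_rows:
  deltas:
    - [0,0,0,0,0,0,66]
    - [0,0,0,0,0,0,66]
    - [0,0,-3,0,0,0,66]
    - [0,0,-3,0,0,0,66]
    - [0,0,-2,0,0,0,66]
    - [0,0,0,0,0,0,66]

```text
clock: 10.07
position: [0.4829, -0.1761, -0.0207]
tool_rot: [-1.153, 1.57, 2.954]
force: [1.1, 0.6, -0.6]
grip_width: 0.0663
```

Request:
play_rows:
  deltas:
    - [0,0,-1,0,0,0,66]
    - [0,0,-1,0,0,0,66]
    - [0,0,-1,0,0,0,66]
    - [0,0,0,0,0,0,66]

```text
clock: 10.58
position: [0.483, -0.1761, -0.0236]
tool_rot: [-2.03, 1.571, 2.077]
force: [0.2, 0.1, 0.8]
grip_width: 0.0658
```

```bash
python3 - <<'E'
from h import *
s=telemetry.observe(); im,i=grab('wrist'); b,_=grab('scene'); print(s['position'].round(4),s['grip_width'],s['force'])
o=np.zeros((600,800,3),np.uint8); o[:,:400]=cv2.resize(im[180:480,200:400],(400,600)); o[:,400:]=cv2.resize(b[170:260,260:320],(400,600),interpolation=cv2.INTER_CUBIC)
cv2.imwrite('pics/w5.png',o[...,::-1])
E
```

```text
[ 0.483  -0.1761 -0.0236] 0.0657680587951473 [0.15572335 0.11449618 0.84540903]
```

View pics/w5.png

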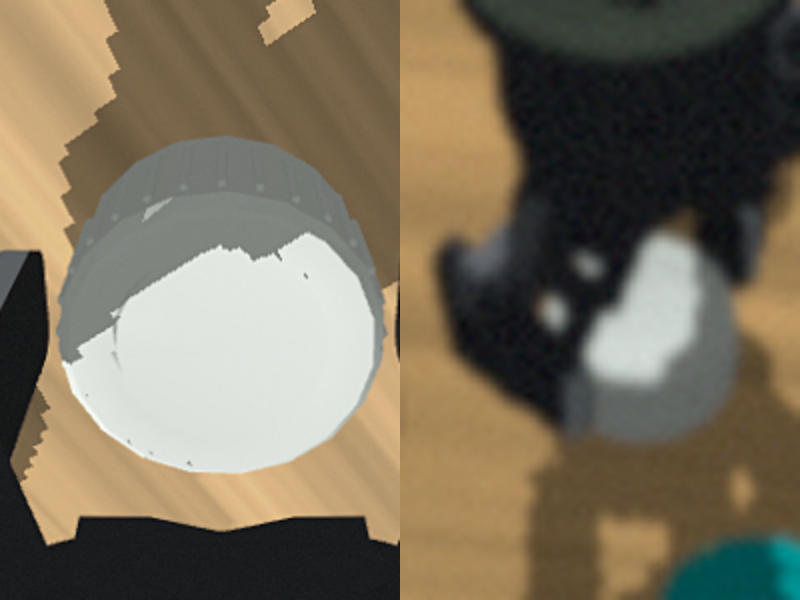

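Scene crop: the left tip sits beside the cap's lower wall, an estimated 8 mm above the desk. Gripping gently, lifting a little, then raising the grip force.

Request:
play_rows:
  deltas:
    - [0,0,0,0,0,0,60]
    - [0,0,0,0,0,0,56]
    - [0,0,0,0,0,0,52]
    - [0,0,0,0,0,0,50]
    - [0,0,0,0,0,0,50]
    - [0,0,0,0,0,0,50]
  grip_force: 20

```text
clock: 11.42
position: [0.4831, -0.1762, -0.0234]
tool_rot: [1.814, 1.571, -0.362]
force: [0.6, -0.8, 6.3]
grip_width: 0.0559
```

Request:
play_rows:
  deltas:
    - [0,0,2,0,0,0,50]
    - [0,0,3,0,0,0,50]
    - [0,0,3,0,0,0,50]
    - [0,0,0,0,0,0,50]

```text
clock: 11.92
position: [0.4832, -0.1761, -0.0153]
tool_rot: [2.01, 1.57, -0.166]
force: [-0.1, 0.4, -0.4]
grip_width: 0.0565
```

Request:
play_rows:
  deltas:
    - [0,0,0,0,0,0,40]
    - [0,0,0,0,0,0,40]
    - [0,0,0,0,0,0,40]
    - [0,0,0,0,0,0,40]
  grip_force: 80

```text
clock: 12.42
position: [0.483, -0.1761, -0.0155]
tool_rot: [-1.277, 1.571, 2.83]
force: [0.6, -0.5, -0.5]
grip_width: 0.0545
```

Request:
play_rows:
  deltas:
    - [0,0,8,0,0,0,40]
    - [0,0,20,0,0,0,40]
    - [0,0,28,0,0,0,40]
    - [0,0,28,0,0,0,40]
    - [0,0,16,0,0,0,40]
    - [0,0,0,0,0,0,40]

```text
clock: 13.18
position: [0.4836, -0.1761, 0.0853]
tool_rot: [2.062, 1.569, -0.114]
force: [0.4, -0.3, -0.3]
grip_width: 0.0539
```

Request:
play_rows:
  deltas:
    - [4,15,0,0,0,0,40]
    - [8,30,0,0,0,0,40]
    - [8,33,0,0,0,0,40]
    - [8,33,0,0,0,0,40]
    - [8,33,0,0,0,0,40]
    - [8,33,0,0,0,0,40]
    - [8,33,0,0,0,0,40]
    - [8,31,0,0,0,0,40]

```text
clock: 14.18
position: [0.5424, 0.0672, 0.0834]
tool_rot: [-0.889, 1.569, -3.064]
force: [0.4, -0.4, -0.8]
grip_width: 0.0542
```

Request:
play_rows:
  deltas:
    - [5,18,0,0,0,0,40]
    - [0,0,0,0,0,0,40]
    - [0,0,0,0,0,0,40]
    - [0,0,0,0,0,0,40]

```text
clock: 14.68
position: [0.5479, 0.0818, 0.0845]
tool_rot: [0.138, 1.571, -2.04]
force: [-0.8, 0.1, 0.3]
grip_width: 0.0541
```

```bash
python3 - <<'E'
from h import *
s=telemetry.observe(); im,i=grab('wrist'); b,_=grab('scene'); t,it=grab('top'); print(s['position'].round(4),s['grip_width'],s['force'],s['tool_rot'])
o=np.zeros((600,800,3),np.uint8); o[:300,:400]=cv2.resize(im,(400,300)); o[:,400:]=cv2.resize(b[180:300,380:460],(400,600),interpolation=cv2.INTER_CUBIC)
o[300:,:400]=cv2.resize(t[200:290,140:260],(400,300))
cv2.imwrite('pics/w6.png',o[...,::-1]); save('wrist','w6w')
K=np.array(i['mtx']);d=np.array([i['k1'],0,0,0.]);p=s['position']
H,S,V=cv2.split(cv2.cvtColor(im,cv2.COLOR_RGB2HSV)); m=((S<45)&(V>70)).astype(np.uint8)
m[:,:200]=0;m[:,420:]=0
for c in cv2.findContours(m,cv2.RETR_EXTERNAL,cv2.CHAIN_APPROX_NONE)[0]:
    if cv2.contourArea(c)>1500: e=cv2.fitEllipse(c); print(np.round(e[0],1),np.round(e[1],1),cv2.boundingRect(c),onplane(i,[e[0]],p[2]+.0535).round(4))
T=np.linspace(0,2*np.pi,200)
for dz in(.0535,.0235):
  q=cv2.projectPoints(np.c_[p[0]+.0285*np.cos(T),p[1]+.0285*np.sin(T),np.full(200,p[2]+dz)],np.array(i['rvec']),np.array(i['tvec']),K,d)[0].reshape(-1,2); print('pred circle',q.min(0).round(),q.max(0).round())
E
```

```text
[0.5479 0.0818 0.0845] 0.054073789158422314 [-0.80292931  0.13192092  0.26629578] [ 0.13813896  1.57050815 -2.03961278]
[296.  225.3] [217.4 420.4] (200, 0, 220, 416) [[0.5705 0.1199 0.138 ]]
pred circle [222. 275.] [393. 422.]
pred circle [237. 244.] [379. 372.]
```

View pics/w6.png

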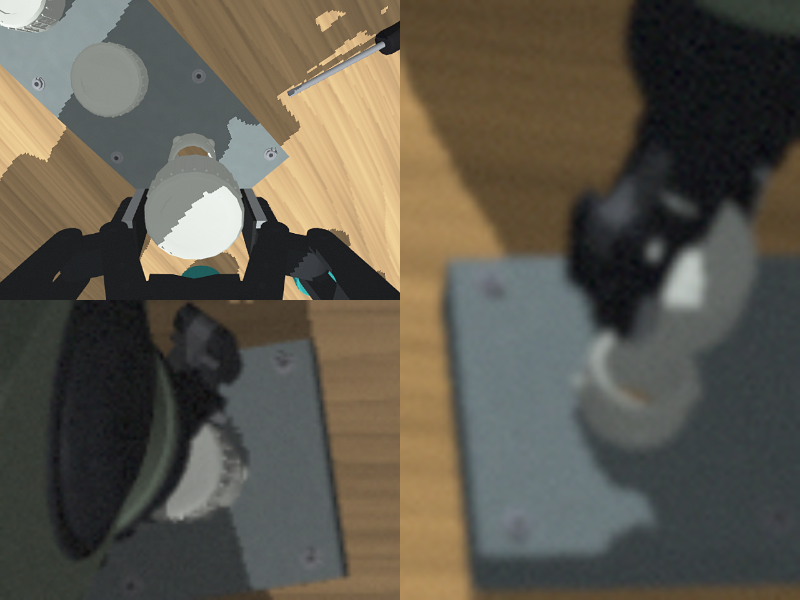

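The cap is held level above the open (right-hand) spout. Wrist view: cap top at about (310,335), with the spout mouth just behind it at (312,245). I'll nudge +1.5 mm in y and come down.

Request:
play_rows:
  deltas:
    - [0,1.5,-15,0,0,0,40]
    - [0,0,-20,0,0,0,40]
    - [0,0,-12,0,0,0,40]
    - [0,0,-3,0,0,0,40]
    - [0,0,0,0,0,0,40]

```text
clock: 15.45
position: [0.5481, 0.0843, 0.0345]
tool_rot: [0.348, 1.571, -1.828]
force: [-0.3, -0.1, 0.4]
grip_width: 0.0544
```

Request:
play_rows:
  deltas:
    - [0,0,-2,0,0,0,40]
    - [0,0,-2,0,0,0,40]
    - [0,0,-2,0,0,0,40]
    - [0,0,-2,0,0,0,40]
    - [0,0,0,0,0,0,40]

```text
clock: 16.08
position: [0.5479, 0.0844, 0.0263]
tool_rot: [-0.762, 1.571, -2.938]
force: [0.5, 0.6, -0.6]
grip_width: 0.054
```

Request:
play_rows:
  deltas:
    - [0,-0.5,-2,0,0,0,40]
    - [0,0,-2,0,0,0,40]
    - [0,0,-2,0,0,0,40]
    - [0,0,-2,0,0,0,40]
    - [0,0,0,0,0,0,40]

```text
clock: 16.7
position: [0.548, 0.0839, 0.0183]
tool_rot: [-0.761, 1.571, -2.937]
force: [-1.0, -0.9, -0.6]
grip_width: 0.0545
```

Request:
play_rows:
  deltas:
    - [0,0,-1,0,0,0,40]
    - [0,0,-1,0,0,0,40]
    - [0,0,-1,0,0,0,40]
    - [0,0,0,0,0,0,40]

```text
clock: 17.2
position: [0.5481, 0.0842, 0.0158]
tool_rot: [-2.923, 1.57, 1.184]
force: [-0.9, 1.4, 7.5]
grip_width: 0.054
```

Bumps met where expected (7.5 N, little side force). Continuing through the click.

Request:
play_rows:
  deltas:
    - [0,0,-1,0,0,0,40]
    - [0,0,-1,0,0,0,40]
    - [0,0,0,0,0,0,40]

```text
clock: 17.58
position: [0.548, 0.0842, 0.0136]
tool_rot: [-2.702, 1.57, 1.405]
force: [-0.5, 1.7, 1.8]
grip_width: 0.0547
```

Request:
play_rows:
  deltas:
    - [0,0,-1,0,0,0,40]
    - [0,0,-1,0,0,0,40]
    - [0,0,-1,0,0,0,40]
    - [0,0,0,0,0,0,40]

```text
clock: 18.08
position: [0.5477, 0.084, 0.01]
tool_rot: [-0.742, 1.57, -2.918]
force: [0.4, 2.0, -11.7]
grip_width: 0.0539
```

Request:
play_rows:
  deltas:
    - [0,0,-1,0,0,0,40]
    - [0,0,-1,0,0,0,40]
    - [0,0,-1,0,0,0,40]
    - [0,0,0,0,0,0,40]

```text
clock: 18.58
position: [0.5484, 0.0836, 0.0076]
tool_rot: [1.892, 1.57, -0.285]
force: [-0.2, -0.1, -1.1]
grip_width: 0.0543
```

Request:
play_rows:
  deltas:
    - [0,0,-1,0,0,0,40]
    - [0,0,0,0,0,0,40]
    - [0,0,0,0,0,0,40]

```text
clock: 18.95
position: [0.5485, 0.0837, 0.0071]
tool_rot: [2.364, 1.57, 0.187]
force: [-1.0, -0.4, 9.9]
grip_width: 0.0541
```

Request:
play_rows:
  deltas:
    - [0,0,-1,0,0,0,40]
    - [0,0,0,0,0,0,40]
    - [0,0,0,0,0,0,40]

```text
clock: 19.32
position: [0.5486, 0.0837, 0.0068]
tool_rot: [2.697, 1.569, 0.521]
force: [-7.4, -0.5, 28.1]
grip_width: 0.0541
```

Seated, pressing at 28 N. I'll ease to about 20 N for margin, let it settle, and check with the last picture.

Request:
play_rows:
  deltas:
    - [-0.3,0,0.4,0,0,0,40]
    - [0,0,0,0,0,0,40]
    - [0,0,0,0,0,0,40]
    - [0,0,0,0,0,0,40]
    - [0,0,0,0,0,0,40]
    - [0,0,0,0,0,0,40]

```text
clock: 20.08
position: [0.5485, 0.0837, 0.0069]
tool_rot: [2.417, 1.569, 0.24]
force: [-3.4, -1.2, 19.0]
grip_width: 0.0539
```

```bash
python3 - <<'E'
from h import *
s=telemetry.observe(); im,i=grab('wrist'); b,_=grab('scene'); t,it=grab('top'); print(s['position'].round(4),s['grip_width'],s['force'],s['moment'],s['tool_rot'])
o=np.zeros((600,800,3),np.uint8); o[:300,:400]=cv2.resize(im,(400,300)); o[:,400:]=cv2.resize(b[190:310,390:470],(400,600),interpolation=cv2.INTER_CUBIC)
o[300:,:400]=cv2.resize(t[180:300,180:400],(400,300))
cv2.imwrite('pics/w7.png',o[...,::-1])
E
```

```text
[0.5485 0.0837 0.0069] 0.053883462572665144 [-3.35047336 -1.24960542 19.02341226] [-0.13797385  0.79641311 -0.02839141] [2.41693331 1.56911309 0.24028868]
```

View pics/w7.png

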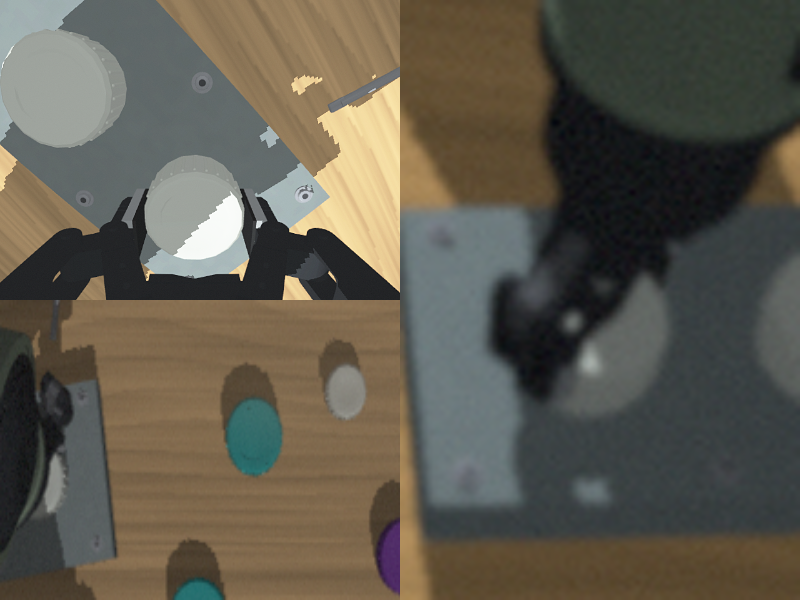

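```bash
python3 -c "
from h import *
s=telemetry.observe();print(s['clock'],s['force'],s['position']);print(workorder.job_done())"
```

```text
20.225 [-3.27582004  0.46130408 18.2667108 ] [0.54851805 0.08368651 0.0069064 ]
the job is handed in; nothing more can be done
None
```

I gripped the larger white cap, set it on the open right-hand spout, clicked it on and handed the job in at about 20 s while still pressing. `job_done` returns no verdict, so the points below are my own checks.

**What the last checks showed**
- **Click:** the push rose to 7.5 N at the bumps, fell off, and reversed to −12 N as they drew the cap down. It then went positive again when the rim landed.
- **Seating:** the gripper stands at the same height over the plate as it did over the desk when it gripped the cap, to about 0.5 mm. In the scene view the cap is level with its fitted neighbour, and the tool is within about 0.5 mm of the measured spout axis.
- **Press:** 18–19 N down at hand-in. I eased it from 28 N for margin, so the push was lowered slightly but never released.
- **Left alone:** the smaller cap shows no movement in the top view, and the gripper never came near the screwdriver or mouse. I did not re-measure any of them.

**What failed or disagreed**
- **First grasp:** it closed on air above the cap because the finger tips sit about 30–40 mm behind the reported TCP at that opening, more than the description suggests. The cap did not move. I regripped about 27 mm lower, probing gently.
- **Grip opening:** it read 54–56 mm instead of 57 mm.
- **Side force:** about 3 N remained in x at the end.
- **Contact force:** I had no direct reading of cap against plate; it is inferred from the wrist force.

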